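# Take the nearly used-up tape roll off its spindle

### The arm

A 6-joint arm with a two-finger parallel gripper is mounted at the origin on a cart in front of the work surface, level with it; the furniture and walls round the work are solid. World frame = base frame: x ahead of the robot, y to its left, z up, the work surface at z = 0. Lengths are in mm, angles in rad, forces in N, time in s.
With the tool pointing down it reaches from about 350 to 975 mm from the base axis. Payload 7.1 kg.
Tool frame: the origin (TCP) lies on the front face of the gripper's body, between the roots of the fingers; the fingertips stand 80 mm ahead of it and the grasp point (between the pads) lies 61 mm ahead of it (env.tips_ahead is the distance from the TCP to the fingertips, in mm); z points along the fingers, y is the direction in which the jaws open and shut (so a half turn about z gives the same grasp; the last joint's range is limited). The gripper opens to 88 mm and grips with 3 to 60 N. Pads are 20 mm wide; open, the fingers measure 115 mm over their backs; the gripper's body (75 mm by 178 mm) begins 61 mm behind the grasp point.
Start: joints at [1.27, 0.423, 1.63, -0, 1.089, -0.019], TCP at [173.772, 600.341, 302.675] pointing down, gripper open.
Joint ranges: [-3, 3], [-0.9, 2.11], [0.09, 2.58], [-1.31, 4.45], [0.11, 2.69], [-2.54, 2.54]. Speed limits (rad/s): [2.39, 2.39, 3.01, 3.14, 3.14, 3.14].

### API

Orientations are given as a unit quaternion [x, y, z, w].
In Python, from station import env, set_gripper, viewer, workorder gives the robot as it stands. Calls block until the motion is done:
- env.reach(position, orientation): joint-space move of the TCP to a pose.
- env.move_l(position, rot=None, rate=150, f_stop=None): straight line of the TCP; rot=None keeps the orientation; rate is the mean speed in mm/s. With f_stop (N) it stops when the force on the tool has changed by that much, and returns True; else False.
- env.move_joints(angles): joint-space move.
- set_gripper(opening): finger opening in mm; the grip force is fixed at half the most; returns when the fingers have stopped.
- env.hold(seconds).
- env.ik(position, orientation): joint angles nearest the present ones, or None.
- env.read_state(): the state.
- viewer.camera(name): name is "scene" or "side" or "wrist"; returns the picture (384x512x3 uint8, blue, green, red); there is no depth.
- viewer.camera_params(name): a dict with "fx", "fy", "cx", "cy" (pixels), "dist" ([k1, k2, p1, p2, k3] as OpenCV has them; the pictures are not rectified), "pose" (4x4, takes a point from camera to world coordinates); the wrist camera has in their place "tool_from_camera" (4x4, takes a point from camera to tool coordinates, whose origin is the TCP and whose axes are the flange's). Camera axes: x right, y up, looking along -z (the intrinsics and any distortion apply to the point x, -y, -z); pixel columns grow to the right and rows downward; lengths in mm; the calibration is good to about 2 mm. A picture is of the moment at which its call begins: read the wrist's pose just before it. camera_params takes no time and is no camera call.
A pose or a line that the arm cannot do raises env.IKError and nothing moves.
- workorder.sign_off(): hands the job in, once; it reports no verdict.
The state is a dict: "time_s": time; "qpos": joint angles; "dq": joint speeds; "tau": joint torques, N m; "tool_pos": TCP position; "orientation": TCP orientation; "force": force on the tool from outside, world axes, zero at the start; "wrist_torque": the same for the moment, N m; "width": finger opening in mm.
Only numpy, scipy, OpenCV 4.12 (cv2) and the standard library are available. Lean on these libraries where they do the work, as an engineer would, in place of code of your own. Each camera call takes 0.05 s, during which the arm holds its last target.

### The job

One of the two rolls of seal tape on the upright spindles of the tape stand is nearly used up (the one of clearly smaller diameter). Slide it up off its spindle and lay it flat on the white foam pad, wholly on the pad. Leave the full roll on its spindle.

Things in the scene. Friction and masses are not known exactly. Their poses are not given: they have to be found in the camera images.
- worn_roll: nearly used-up roll of dark seal tape on a cardboard core: a ring of 50 mm outer diameter, 32 mm bore, 30 mm high. It starts flat on a spindle of the stand (either one), its underside 26 mm and its top 56 mm above the bench, and lifts off freely. Origin at the centre of the ring, z along its axis. 40 to 85 g; rigid.
- full_roll: full roll of the same dark tape: a ring of 76 mm outer diameter, 32 mm bore, 30 mm high, on the other spindle at the same height; stays there. Origin at the centre of the ring, z along its axis.
- stand: grey tape stand fixed to the bench: base plate 85 mm (x) by 210 mm (y), its top 16 mm above the bench, with two upright steel spindles of 20 mm diameter, at y = +60 and y = -60 mm in its frame, x = 0. Each spindle rises from a black collar (42 mm diameter, top 26 mm above the bench) that carries the roll, and ends 78 mm above the bench. Origin at the centre of its underside, on the bench; z up.
- pad: white foam pad lying fixed on the bench, 170 mm (x) by 120 mm (y), 22 mm thick, firm. Origin at the centre of its underside, on the bench; z up.
There are look-alikes about, which are no part of the job. What is shaped like the worn_roll but blue, green or pink is not meant.

How it is judged:
By the outcome, as a careful person would: the job done as asked, in the order asked, and still so for the second after the job is handed in, with the robot touching nothing.
It also fails if it takes over 35 s, if anything falls off the work surface, if the arm or the gripper's body presses on something with over 40 N, if the wrist force passes 120 N, or if a joint passes its speed limit or range.

## Working session

There is one attempt and no reset: what is moved stays moved. The work goes in short steps, each a Python script; the robot and the scene stay as the last script left them, time stands still between calls to the robot, and variables do not carry over. Pictures are saved under pics/ and viewed, and the job is handed in when it is done.

```bash
ls; mkdir -p pics; python3 - <<'E'
from station import env,viewer
import cv2,numpy as np
for n in ["scene","side","wrist"]:
    cv2.imwrite(f"pics/{n}0.png",viewer.camera(n)); p=viewer.camera_params(n)
    print(n,{k:np.round(v,3).tolist() for k,v in p.items()})
s=env.read_state();print(s["time_s"],s["tool_pos"],s["orientation"],s["width"])
E
```

```text
pics
scene {'fx': 401.672, 'fy': 401.672, 'cx': 257.155, 'cy': 188.886, 'dist': [-0.017, 0.0, 0.0, 0.0, 0.0], 'pose': [[0.606, 0.397, -0.689, -247.583], [-0.795, 0.318, -0.516, -752.377], [0.014, 0.861, 0.509, 651.772], [0.0, 0.0, 0.0, 1.0]]}
side {'fx': 473.653, 'fy': 473.653, 'cx': 256.668, 'cy': 196.079, 'dist': [-0.038, 0.0, 0.0, 0.0, 0.0], 'pose': [[-0.142, 0.829, -0.542, -224.969], [-0.99, -0.113, 0.086, -31.237], [0.009, 0.548, 0.836, 1208.538], [0.0, 0.0, 0.0, 1.0]]}
wrist {'fx': 275.968, 'fy': 275.968, 'cx': 256.663, 'cy': 190.0, 'dist': [-0.01, 0.0, 0.0, 0.0, 0.0], 'tool_from_camera': [[-0.001, 0.962, 0.273, 74.545], [1.0, 0.001, -0.0, -0.951], [-0.0, 0.273, -0.962, -82.26], [0.0, 0.0, 0.0, 1.0]]}
0.15 [173.69014093 600.05114441 302.10945748] [ 1.40441214e-01  9.90088866e-01 -5.41996349e-04 -9.44222100e-05] 88.01543169907268
```

View pics/scene0.png

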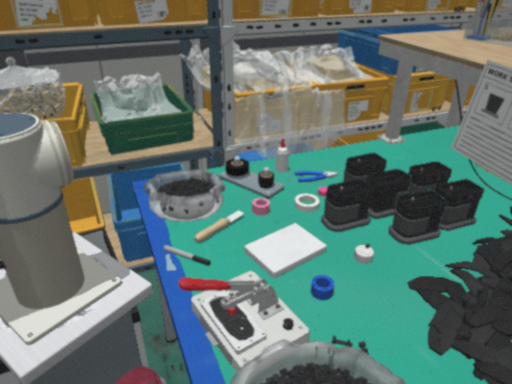

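View pics/side0.png

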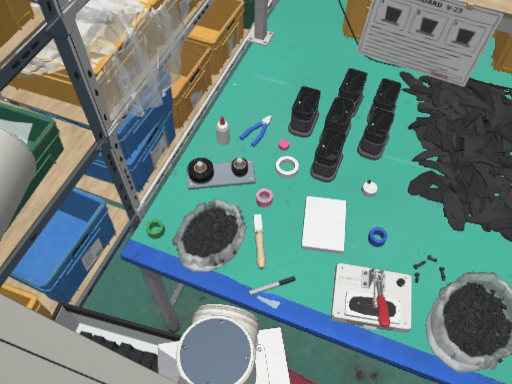

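View pics/wrist0.png

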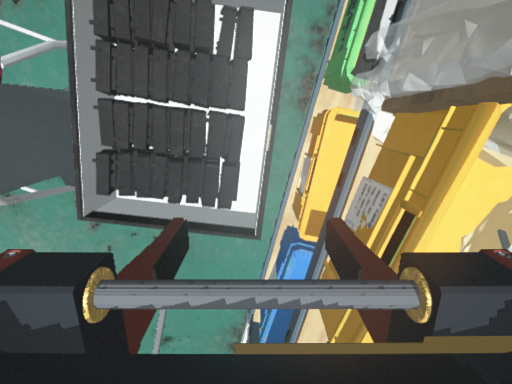

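The side view shows the stand with the full roll at (200,168) and the worn roll at (240,166). The look-alike rings are pink (264,197), blue (377,237), green (156,228) and white (287,166). The pad is at (324,224). I'll check the choice in a close crop.

```bash
python3 - <<'E'
import cv2,numpy as np
a=cv2.imread("pics/side0.png")[140:265,175:355]
cv2.imwrite("pics/side0c.png",cv2.resize(a,None,fx=4.4,fy=4.4,interpolation=cv2.INTER_CUBIC))
a=cv2.imread("pics/scene0.png")[140:280,210:340]
cv2.imwrite("pics/scene0c.png",cv2.resize(a,None,fx=4,fy=4,interpolation=cv2.INTER_CUBIC))
E
```

```text
(no output)
```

View pics/side0c.png

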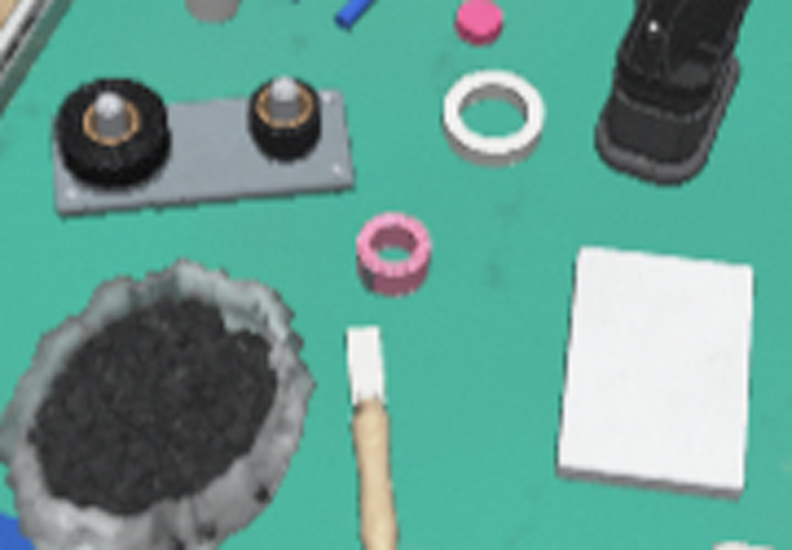

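View pics/scene0c.png

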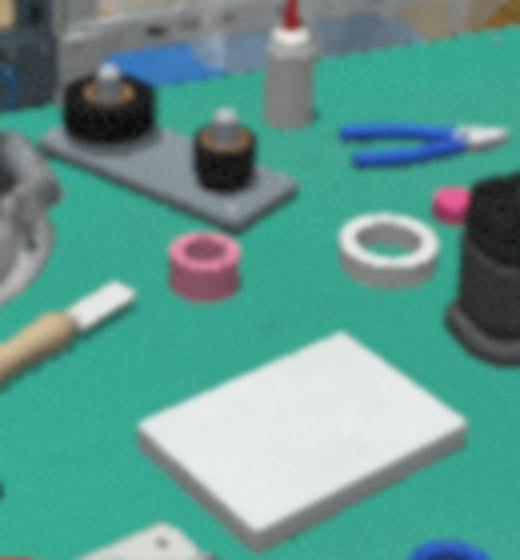

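The crops confirm the choice. In side, the worn roll with its cardboard core and spindle is the right-hand one (284,83 in the crop), and the full roll is clearly larger at (108,100). Next I'll measure the positions.

```bash
cat > h.py <<'E'
import cv2,numpy as np
from station import env,viewer,set_gripper
def ray(u,v,p,T):
    K=np.array([[p['fx'],0,p['cx']],[0,p['fy'],p['cy']],[0,0,1.]])
    x,y=cv2.undistortPoints(np.array([[[u,v]]],float),K,np.array(p['dist'],float))[0,0]
    T=np.array(T); return T[:3,3],T[:3,:3]@np.array([x,-y,-1])
def atz(u,v,z,p,T=None):
    o,d=ray(u,v,p,p['pose'] if T is None else T); return o+d*(z-o[2])/d[2]
def proj(P,p,T):
    K=np.array([[p['fx'],0,p['cx']],[0,p['fy'],p['cy']],[0,0,1.]])
    c=np.linalg.inv(T)@np.append(P,1); c=c[:3]*[1,-1,-1]
    return cv2.projectPoints(c[None],np.zeros(3),np.zeros(3),K,np.array(p['dist'],float))[0][0,0]
E
python3 - <<'E'
from h import *
S=lambda u,v:(175+u/4.4-.4,140+v/4.4-.4)
C=lambda u,v:(210+u/4-.4,140+v/4-.4)
ps,pc=viewer.camera_params("side"),viewer.camera_params("scene")
f=lambda n,p,uv,z:print(n,atz(*uv,z,p).round(1))
f("worn side",ps,S(284,82),78);f("worn scene",pc,C(225,114),78)
f("full side",ps,S(108,99),78);f("full scene",pc,C(108,70),78)
for q in[(340,92),(353,183),(63,205)]:f("stand",ps,S(*q),16)
for q in[(582,247),(752,266),(741,485),(558,468)]:f("pad s",ps,S(*q),22)
for q in[(342,333),(466,427),(258,530),(139,430)]:f("pad c",pc,C(*q),22)
E
```

```text
worn side [ 649.2 -113.9   78. ]
worn scene [ 646.2 -114.9   78. ]
full side [650.9   6.4  78. ]
full scene [648.7   4.3  78. ]
stand [ 682.7 -157.3   16. ]
stand [ 602.2 -155.4   16. ]
stand [611.   46.4  16. ]
pad s [ 524.2 -302.1   22. ]
pad s [ 493.3 -413.8   22. ]
pad s [ 332.6 -366.5   22. ]
pad s [ 360.7 -253.3   22. ]
pad c [ 525.9 -302.9   22. ]
pad c [ 488.8 -418.2   22. ]
pad c [ 332.2 -370.2   22. ]
pad c [ 360.4 -260.2   22. ]
```

```bash
python3 - <<'E'
from h import *
ps,pc=viewer.camera_params("side"),viewer.camera_params("scene")
print("bottle",atz(223,142,0,ps),atz(282,170,0,pc))
q=[0,1,0,0]
print(env.ik([648,-114.5,240],q))
env.reach([648,-114.5,240],q)
s=env.read_state();print(s["time_s"],s["tool_pos"],s["orientation"],s["qpos"])
np.savez("w1.npz",p=s["tool_pos"],q=s["orientation"])
cv2.imwrite("pics/w1.png",viewer.camera("wrist"))
E
```

```text
bottle [783.7984725  -75.11849329   0.        ] [791.4695817  -80.35599937   0.        ]
[-1.92977322e-01  5.41287641e-01  1.59526925e+00 -4.44089210e-16
  1.00503577e+00 -1.76377365e+00]
3.1667 [ 648.13037877 -113.7081836   240.0909044 ] [-4.73366661e-04  9.99999886e-01  4.57864186e-05  3.70360844e-05] [-1.91794446e-01  5.41149096e-01  1.59526992e+00  1.23236717e-04
  1.00511843e+00 -1.76360356e+00]
```

View pics/w1.png

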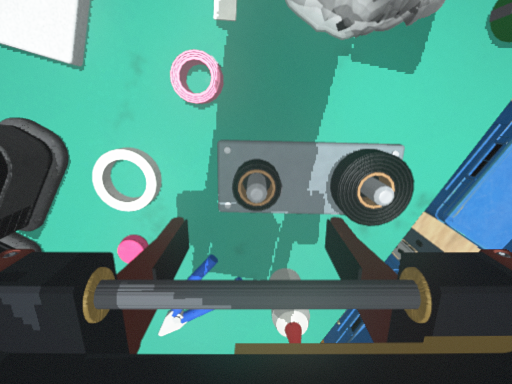

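The wrist view shows the worn roll at (256,185) between the fingers, the full roll at (375,187), and clear space around the fingers.

```bash
python3 - <<'E'
from h import *
from scipy.spatial.transform import Rotation as R
d=np.load("w1.npz");T=np.eye(4);T[:3,:3]=R.from_quat(d['q']).as_matrix();T[:3,3]=d['p']
p=viewer.camera_params("wrist");T=T@np.array(p['tool_from_camera'])
im=cv2.imread("pics/w1.png")[130:230,210:420]
x0,y0=648,-114.5
im=cv2.resize(im,None,fx=3.8,fy=3.8,interpolation=cv2.INTER_CUBIC)
for (x,y,c) in[(648,-114.5,(0,255,0))]:
  for r,z in[(25,56),(16,56),(10,78)]:
    pts=[(proj(np.array([x+r*np.cos(t),y+r*np.sin(t),z]),p,T)-[210,130]+.5)*3.8 for t in np.linspace(0,6.283,60)]
    cv2.polylines(im,[np.int32(pts)],True,c,1)
cv2.imwrite("pics/w1c.png",im)
E
```

```text
(no output)
```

View pics/w1c.png

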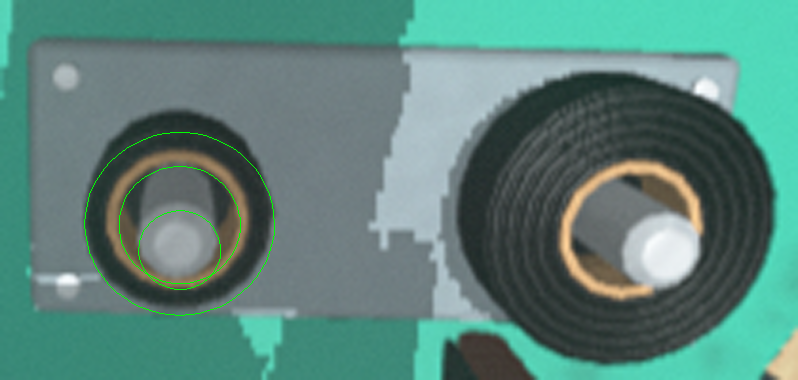

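Overlay agrees in y and suggests x≈646. Grasping there.

```bash
python3 - <<'E'
from h import *
q=[0,1,0,0]
env.move_l([646.3,-114.5,150],q,rate=150)
print(env.move_l([646.3,-114.5,107],rate=80,f_stop=10))
s=env.read_state();print(s["tool_pos"],s["force"])
set_gripper(40)
s=env.read_state();print(s["time_s"],s["width"],s["force"])
env.move_l([646.3,-114.5,130],rate=60)
s=env.read_state();print(s["tool_pos"],s["width"],s["force"],s["wrist_torque"])
env.move_l([646.3,-114.5,195],rate=120)
s=env.read_state();print(s["time_s"],s["tool_pos"],s["orientation"],s["width"],s["force"],s["wrist_torque"])
cv2.imwrite("pics/w2.png",viewer.camera("wrist"));cv2.imwrite("pics/s2.png",viewer.camera("side"))
a=np.hstack([cv2.imread("pics/w2.png")[100:384,90:420],cv2.imread("pics/s2.png")[80:364,150:450]]);cv2.imwrite("pics/c2.png",a)
E
```

```text
False
[ 646.27027819 -114.51592315  106.66356228] [-0.71223665  0.9163174   0.42995516]
5.3333 49.35341330507591 [-0.08235997  0.86544554  1.1782392 ]
[ 646.42349228 -114.53770357  130.48443008] 50.01899231269719 [-0.45705364  0.46107085 -1.61565069] [-0.01083016  0.04500421  0.03013013]
6.5583 [ 645.91460129 -114.44259462  194.59680042] [ 3.59514375e-05  9.99999942e-01  7.34353663e-05 -3.31393628e-04] 49.72411255054066 [ 0.44601587  0.15556878 -1.39010164] [ 0.03526162 -0.00418465 -0.00187723]
```

View pics/c2.png

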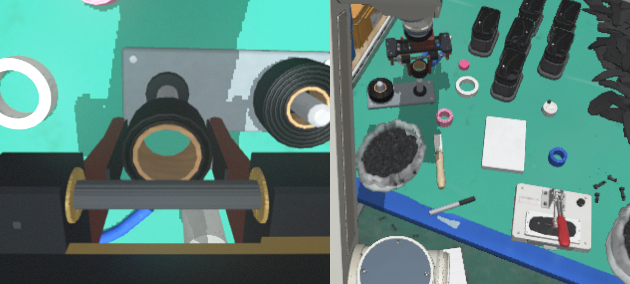

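The wrist view shows the roll level between the fingers at about (257,250) full-frame, and the bare spindle and collar behind it at (257,190). The full roll is still in place. Now carrying it to the pad.

```bash
python3 - <<'E'
from h import *
q=[0,1,0,0]
env.move_l([428,-336,195],rate=160)
env.hold(.2)
env.move_l([428,-336,115],rate=120)
env.hold(.2)
print(env.move_l([428,-336,101],rate=20,f_stop=4))
s=env.read_state();print(s["time_s"],s["tool_pos"],s["width"],s["force"])
cv2.imwrite("pics/w3.png",viewer.camera("wrist"));cv2.imwrite("pics/s3.png",viewer.camera("scene"))
a=np.hstack([cv2.imread("pics/w3.png")[100:384,90:420],cv2.imread("pics/s3.png")[100:384,150:450]]);cv2.imwrite("pics/c3.png",a)
E
```

```text
True
10.55 [ 427.92722615 -335.95621172  102.97415756] 49.759492027648875 [ 0.27308571 -0.32826338  4.07292435]
```

View pics/c3.png

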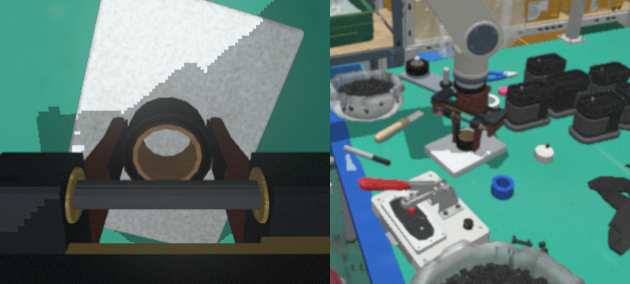

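Contact came at TCP z = 103.0, against 103 expected, and the roll is over the middle of the pad. I'll release it, back off and check.

```bash
python3 - <<'E'
from h import *
set_gripper(88)
env.hold(.2)
env.move_l([428,-336,180],rate=100)
env.move_l([428,-336,290],rate=200)
env.hold(.3)
s=env.read_state();print(s["time_s"],s["tool_pos"],s["width"],s["force"])
cv2.imwrite("pics/w4.png",viewer.camera("wrist"));cv2.imwrite("pics/s4.png",viewer.camera("side"))
a=np.hstack([cv2.imread("pics/w4.png")[60:344,90:420],cv2.imread("pics/s4.png")[80:364,150:450]]);cv2.imwrite("pics/c4.png",a)
E
```

```text
13.5333 [ 427.71095867 -335.7746225   288.93020494] 88.15748801010147 [-0.64594408  0.05085045 -0.19719291]
```

View pics/c4.png

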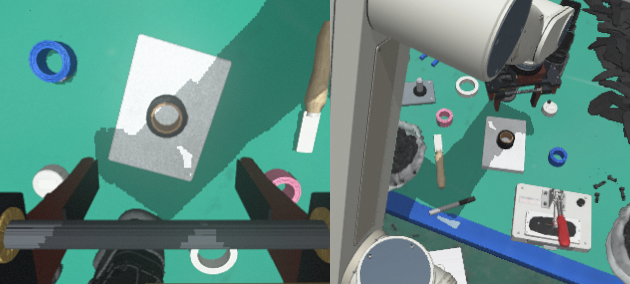

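The roll lies flat near the middle of the pad, at about (257,176) in the wrist frame, and the gripper is clear of it.

```bash
python3 - <<'E'
from h import *
cv2.imwrite("pics/s5.png",viewer.camera("scene"))
E
```

```text
(no output)
```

View pics/s5.png

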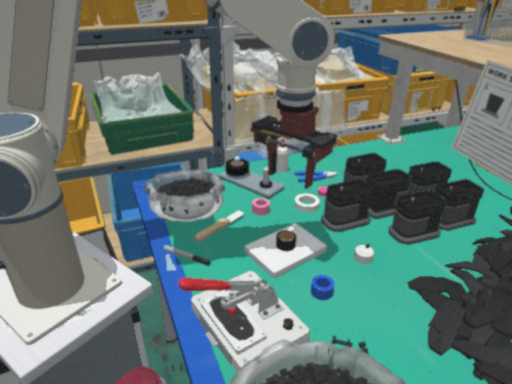

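The scene view shows the worn roll flat on the pad at (286,239), the full roll on its spindle at (237,166), and the other spindle bare at (266,180).

```bash
python3 - <<'E'
from station import workorder
workorder.sign_off()
E
```

```text
the job is handed in; nothing more can be done
```

The worn roll is off its spindle and lying flat near the middle of the white pad, and I have handed the job in. I gripped the roll at about (646, -114) mm, lifted it straight up, and set it down until it touched the pad. I then released it and backed the gripper off.

- **Placement:** the roll touched the pad at TCP height 103.0 mm, against 103 expected. The last wrist and scene pictures show it flat and wholly on the pad.
- **Full roll:** the last scene picture shows it still on its spindle, with the look-alikes not moved.
- **Limits:** the clock read about 13.6 s at hand-in. The tool-force readings I took were about 4 N at most.
- **Disagreements:** the side and scene cameras differed by about 3 mm on the worn roll's x position. The wrist camera settled it at about 646 mm. On the pad's corners the two cameras differed by up to about 7 mm, which is small against the pad's margin around the roll.

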